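# Tug-test the bench dogs of a carving board

## Task

The three bench dogs of the carving board should each be locked down by a spring catch, but not every one was pushed in until its catch clicked. From left to right, tug each dog straight up with about 12 newtons to prove that it holds; if it slips up instead, push it down until its collar sits on the board and the catch has clicked, and tug it again before going on to the next. Pull with no more than about 25 newtons and don't ram or wrench the dogs; leave all three dogs locked and down, and the blank and other things where they lie.

Things in the scene. Friction and masses are not known exactly. Their poses are not given: they have to be found in the camera images.
- board: Plywood carving board screwed to the bench: 170 mm deep (x axis, away from the robot), 210 mm wide (y axis, to the left), 40 mm thick; origin at the centre of its underside. An 18 mm high fence runs along the far edge. Three holes in a row, 70 mm apart, 40 mm from the near edge, hold the dogs. On the near face before each hole is the brass body and black knob of its spring catch.
- hole_left (a point): Centre of the left hole (seen from the robot; 21.6 mm wide) at the board's top face, axes as the board's. Each hole's catch presses its nose on the dog's shank with about 5 N, and springs into the dog's groove as the dog is pushed down on its seat; the dog then cannot come up. A dog not yet caught is only dragged by the nose: it slides up or down at 3 to 8 N.
- hole_middle (a point): Centre of the middle hole at the level of the board's top face; axes as the board's.
- hole_right (a point): Centre of the right hole at the level of the board's top face; axes as the board's.
- dog_a: One of three identical aluminium bench dogs, 40 g; which stands in which hole varies. Round grip 24 mm wide from 5 to 42 mm above the origin; below it a collar 30 mm wide, 5 mm high; below that a 20 mm shank, 36 mm long. Origin on the axis (z, up) under the collar: at the board's top face when home. Locked, it has 1 to 3.5 mm of free lift (differs), then stops hard; unlocked it stands 2 to 7 mm proud.
- dog_b: The second of the three identical dogs (see dog_a).
- dog_c: The third of the three identical dogs (see dog_a).
- catch_left: Spring catch of the left hole: a flat steel bolt, 9 mm wide, 5 mm high, that slides along the board's x axis 16.5 mm below the board's top, with a black 16 mm pull-knob on the near face. Origin on the hole's axis when the bolt is fully out (locked); it stands about 3 mm nearer to the robot while the bolt rubs on the shank of a dog that is not locked.
- catch_middle: Spring catch of the middle hole (see catch_left).
- catch_right: Spring catch of the right hole (see catch_left).
- blank: Loose wooden plank, 135 x 52 x 15 mm, lying flat on the board just behind the dogs, its long side (its own x axis) along the row of dogs; origin at the centre of its underside.
- pencil: Loose hexagonal pencil, 173 mm long (its y axis), 9 mm thick, on the bench beside the board; origin under its middle.
- wedge: Loose wooden wedge, 34 x 95 x 32 mm, on the bench behind the board; origin at the centre of its underside.
- mallet: Carver's mallet, 220 mm long, lying at the back of the bench; origin under its middle.
Mind the look-alikes: they are no part of the job. What is shaped like the dog_a but blue is not meant.

How it is judged:
By the outcome, as a careful person would: the job done as asked, in the order asked, and still so for the second after the job is handed in, with the robot touching nothing.
It also fails if it takes over 61 s, if anything falls off the work surface, if the arm or the gripper's body presses on something with over 40 N, if the wrist force passes 120 N, or if a joint passes its speed limit or range.

## Robot

A 6-joint arm with a two-finger parallel gripper is mounted at the origin on a cart in front of the work surface, level with it; the furniture and walls round the work are solid. World frame = base frame: x ahead of the robot, y to its left, z up, the work surface at z = 0. Lengths are in mm, angles in degrees, forces in N, time in s.
With the tool pointing down it reaches from about 275 to 725 mm from the base axis. Payload 15.9 kg.
Tool frame: the origin (TCP) lies between the finger pads; the fingertips stand 17 mm ahead of it and the grasp point (between the pads) lies 2 mm behind it; x points along the fingers, y is the direction in which the jaws open and shut, and the axes are right-handed (so a half turn about x gives the same grasp; the last joint's range is limited). The gripper opens to 85 mm and grips with 20 to 120 N. Pads are 22 mm wide; open, the fingers measure 114 mm over their backs; the gripper's body (76 mm by 85 mm) begins 54 mm behind the grasp point. The pads swing forward as they close: fully open they stand 13 mm farther back than shut.
Start: joints at [-67.724, 12.198, -1.971, 75.831, 0, 90], TCP at [189.532, -462.67, 248.306] pointing down, gripper open.
Joint ranges: [-170.91, 170.91], [-42.67, 98.43], [-65.05, 77.54], [-120.47, 116.71], [-90, 82.35], [-180, 180]. Speed limits (degrees/s): [108.29, 108.29, 136.94, 147.25, 180, 180].

## Interface

Orientations are given as a 3x3 rotation matrix whose columns are the frame's x, y, z axes.
In Python, from station import r, viewer, order gives the robot as it stands. The module is installed in compiled form; this text tells all that it offers.
- The arm moves only by the tool play_rows, never from a script. Its argument "commands" is a list of rows, each a list of 7 numbers: the closure in counts, from 0 (fully open) to 255 (shut), then the shift along the tool's x, y, z in mm, then the turn, a rotation vector about the tool's x, y, z in degrees. A call has 1 to 5 rows; each row shifts and turns the commanded pose from where the row before left it, along the tool's axes as they then stand; what a row does not reach is not made up. A row lasts 1/8 s, in which the tool goes at most 62.5 mm and 10.7 degrees, less where a joint would pass 70% of its speed; a pose out of reach is approached as far as the arm can. A call with a gripper value outside its range is refused whole. The fingers move at their own pace and stop on an object; "newtons" is the grip in N (left out, the last holds). Time passes only in rows, so rows that do not move let the fingers close. It gives the time, the measured TCP pose, the force and the opening at its end, in the units of the state.
- r.sense(): the state, without advancing time (a new reading comes with each control period).
- viewer.snapshot(name): name is "side" or "top"; returns a dict with "color" (384x512x3 uint8, red, green, blue), "fovy" (degrees; the focal length in pixels is half the picture's height over the tangent of half this angle, whatever the lens; pixels are square), "cx", "cy" (the principal point, pixels), "k1" (the pictures are not rectified: a ray, as slopes to the right and down, at radius r is drawn at 1 + k1 r^2 times it, then the intrinsics apply), "pose" (4x4, takes a point from camera to world coordinates). Camera axes: x right, y down, z forward; pixel columns grow to the right and rows downward; lengths in mm; the calibration is good to about 2 mm. A picture is of the moment at which its call begins. There is no depth.
- order.hand_in(): hands the job in, once; it reports no verdict.
The state is a dict: "time": time; "joints": joint angles; "qd": joint speeds; "tau": joint torques, N m; "tcp_pos": TCP position; "eef_rot": TCP orientation; "wrist_force": force on the tool from outside, world axes, zero at the start; "wrist_torque": the same for the moment, N m; "width": opening from 0.0 (shut) to 1.0 (fully open).
Only numpy, scipy, OpenCV 4.12 (cv2) and the standard library are available. Lean on these libraries where they do the work, as an engineer would, in place of code of your own. Each camera call takes 0.05 s, during which the arm holds its last target.

## Working session

There is one attempt and no reset: what is moved stays moved. The work goes in short steps, Python scripts to look and compute and a tool call to move; the robot and the scene stay as the last step left them, time stands still between calls to the robot, and variables do not carry over. Pictures are saved under pics/ and viewed, and the job is handed in when it is done.

Besides the shell and the picture viewer there is one more tool, called as name(argument=value, ...) on one line, values as JSON. play_rows: Moves the arm, as the interface text tells. Its arguments: {"type":"object","properties":{"commands":{"type":"array","items":{"type":"array","items":{"type":"number"}}},"newtons":{"type":"number"}},"required":["commands"]}

```bash
mkdir -p pics; cat > h.py <<'E'
import numpy as np, cv2
from station import r, viewer, order
def snap(n,f):
    s=viewer.snapshot(n); cv2.imwrite('pics/'+f,s['color'][:,:,::-1]); np.save('pics/'+f+'.npy',s,allow_pickle=True); return s
def load(f): return np.load('pics/'+f+'.npy',allow_pickle=True).item()
def K(s):
    f=s['color'].shape[0]/2/np.tan(np.radians(s['fovy']/2)); return np.array([[f,0,s['cx']],[0,f,s['cy']],[0,0,1.]])
def ray(s,u,v):
    k=K(s); d=np.array([(u-s['cx'])/k[0,0],(v-s['cy'])/k[0,0]]); x=d.copy()
    for _ in range(50): x=d/(1+s['k1']*(x@x))
    P=np.array(s['pose']); return P[:3,3],P[:3,:3]@np.array([x[0],x[1],1])
def onz(s,u,v,z):
    o,d=ray(s,u,v); return o+d*(z-o[2])/d[2]
def proj(s,p):
    P=np.array(s['pose']); c=P[:3,:3].T@(np.array(p,float)-P[:3,3]); x=c[:2]/c[2]; x=x*(1+s['k1']*(x@x)); k=K(s); return x*k[0,0]+[s['cx'],s['cy']]
E
python3 - <<'E'
from h import *
a=snap('top','t0.png'); b=snap('side','s0.png')
for s in(a,b): print(s['fovy'],s['cx'],s['cy'],s['k1'],np.round(s['pose'],3).tolist())
print(r.sense())
E
```

```text
48.15159045485437 262.1794087303728 187.78227100612523 -0.1488366572253622 [[0.025, -0.986, 0.167, 350.204], [-1.0, -0.026, -0.007, 265.193], [0.011, -0.166, -0.986, 1040.597], [0.0, 0.0, 0.0, 1.0]]
47.13745750765051 253.1284343996705 193.73828686771884 -0.060935954727462535 [[-0.835, -0.261, 0.484, 110.473], [-0.55, 0.429, -0.717, 869.274], [-0.02, -0.865, -0.502, 510.908], [0.0, 0.0, 0.0, 1.0]]
{'time': 0.1, 'joints': array([-6.77243526e+01,  1.22208144e+01, -2.00445668e+00,  7.58319260e+01,
        1.68504955e-03,  9.00005409e+01]), 'qd': array([ 0.06283952, -0.06942284,  0.08148172, -0.03057882, -0.0884712 ,
       -0.02337589]), 'tau': array([-1.52717752e-03, -6.87259340e+01,  4.87799871e+01,  1.23945315e-02,
       -3.40879683e-05,  5.69845866e-06]), 'tcp_pos': array([ 189.42775472, -462.40917386,  247.87714777]), 'eef_rot': array([[-3.51194705e-04,  3.79053956e-01, -9.25374505e-01],
       [ 9.34924117e-04, -9.25374034e-01, -3.79054117e-01],
       [-9.99999501e-01, -9.98276742e-04, -2.94002241e-05]]), 'wrist_force': array([-0.26449852, -0.24470419,  0.11700036]), 'wrist_torque': array([-0.01199763,  0.03118001, -0.04945408]), 'width': 1.0016968931455545}
```

View pics/t0.png

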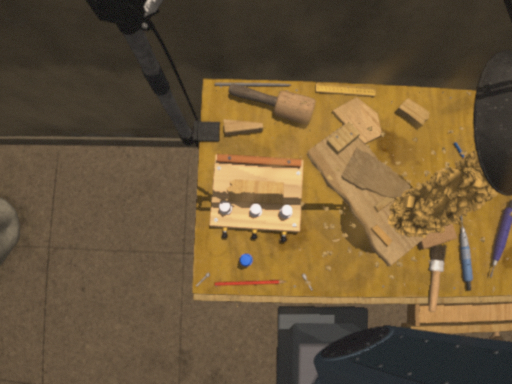

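View pics/s0.png

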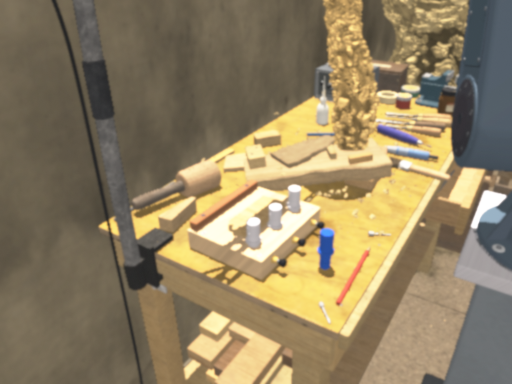

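```bash
python3 - <<'E'
from h import *
t=load('t0.png'); s=load('s0.png')
c=cv2.resize(t['color'][140:280,190:320],None,fx=6,fy=6,interpolation=cv2.INTER_CUBIC)[:600]
cv2.imwrite('pics/t0z.png',cv2.resize(t['color'][145:245,195:320],None,fx=6,fy=6,interpolation=cv2.INTER_CUBIC)[:,:,::-1])
cv2.imwrite('pics/s0z.png',cv2.resize(s['color'][175:285,185:335],None,fx=5,fy=5,interpolation=cv2.INTER_CUBIC)[:,:,::-1])
for n,S in(('t',t),('s',s)):
    hsv=cv2.cvtColor(S['color'],cv2.COLOR_RGB2HSV)
    m=((hsv[...,1]<60)&(hsv[...,2]>130)).astype(np.uint8)
    k,l,st,ce=cv2.connectedComponentsWithStats(m)
    for i in range(1,k):
        if st[i,4]>25 and 180<ce[i,0]<340 and 140<ce[i,1]<290: print(n,st[i],ce[i].round(1), onz(S,*ce[i],82).round(1))
E
```

```text
t [219 202  13  12 120] [225.2 207. ] [466.2 340.8  82. ]
t [250 203  12  13 123] [255.7 208.9] [463.8 272.   82. ]
t [280 204  13  14 121] [286.3 210.1] [462.7 203.4  82. ]
s [226 155  17  11 127] [234.4 160.7] [641.  155.3  82. ]
s [ 197  184  122   78 3613] [262.3 221.4] [457.4 328.6  82. ]
s [232 245   8   5  27] [235.5 246.7] [455.  413.4  82. ]
```

View pics/t0z.png

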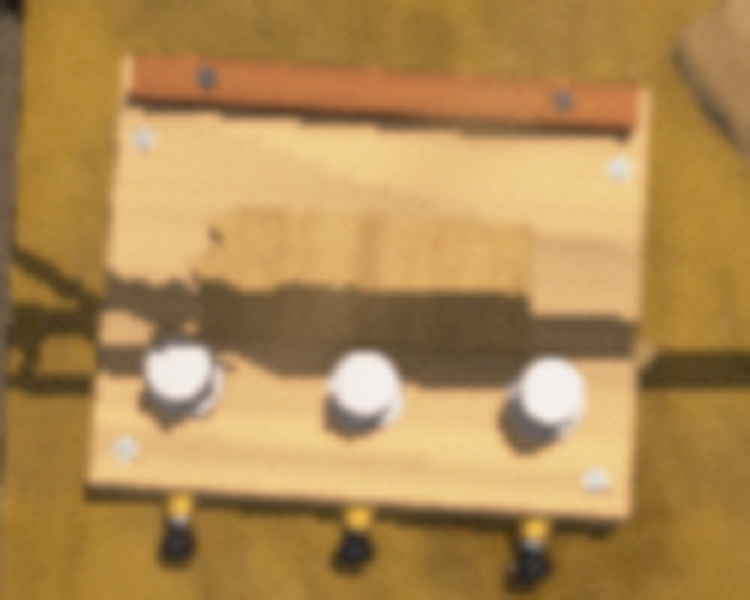

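View pics/s0z.png

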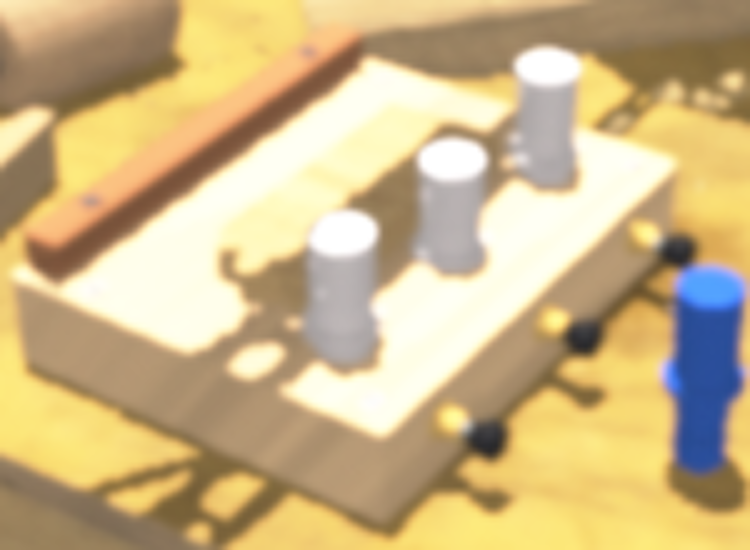

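```bash
cat > tri.py <<'E'
from h import *
def tri(a,ua,b,ub):
    A=np.zeros((3,3));y=np.zeros(3)
    ds=[]
    for S,u in((a,ua),(b,ub)):
        o,d=ray(S,*u); d=d/np.linalg.norm(d); M=np.eye(3)-np.outer(d,d); A+=M;y+=M@o; ds.append((M,o))
    p=np.linalg.solve(A,y); return p,[np.linalg.norm(M@(p-o)) for M,o in ds]
E
python3 - <<'E'
from tri import *
t=load('t0.png'); s=load('s0.png')
def blobs(S,th,x0,x1,y0,y1,mn):
    g=S['color'].min(2); g=cv2.resize(g,None,fx=4,fy=4,interpolation=cv2.INTER_LINEAR)
    m=(g>th).astype(np.uint8); k,l,st,ce=cv2.connectedComponentsWithStats(m); o=[]
    for i in range(1,k):
        c=(ce[i]+.5)/4-.5
        if mn<st[i,4]/16<400 and x0<c[0]<x1 and y0<c[1]<y1: o.append(c); print(c.round(1),st[i,4]/16,st[i,2:4]/4)
    return o
for th in(190,215,235,245):
    print(th); A=blobs(t,th,215,295,195,225,40); B=blobs(s,th,240,305,180,235,40)
    B=sorted(B,key=lambda c:c[0]); A=sorted(A,key=lambda c:c[0])
    if len(A)==3==len(B):
        for x,y in zip(A,B): print(*tri(t,x,s,y))
# board corners on z=40 from zoom
for p in((97,487),(630,517),(648,90),(128,57)):
    print(onz(t,p[0]/6+195-.4,p[1]/6+145-.4,40).round(1))
# side: near-left corner, right near corner
for p in((380,438),(678,165)): print(onz(s,p[0]/5+185-.4,p[1]/5+175-.4,40).round(1))
E
```

```text
190
[224.4 206.5] 61.0625 [10.    7.75]
[255.8 208.8] 81.8125 [11.5 10.5]
[286.9 209.9] 80.6875 [10. 10.]
[294.1 188.4] 87.4375 [13.25  8.5 ]
[275.  206.8] 100.0625 [13.5   9.25]
215
[224.4 206.5] 44.75 [8.5  6.75]
[255.7 208.6] 59.4375 [9.5  8.25]
[286.8 209.8] 62.4375 [8.75 9.  ]
[294.2 188.1] 71.75 [12.5   7.25]
[275.  206.7] 84.0625 [13.    8.25]
[253.  221.3] 95.1875 [13.25  9.25]
[467.18093366 342.45760582  86.50006995] [np.float64(0.5575115169804796), np.float64(0.5575115169804511)]
[464.9466988  272.3595574   80.08587538] [np.float64(0.3109074262186844), np.float64(0.3109074262187242)]
[463.08211268 202.56400349  86.46894908] [np.float64(0.20261882302148204), np.float64(0.20261882302154652)]
235
[294.2 188. ] 58.875 [11.5  6.5]
[242.5 205. ] 306.125 [57.25 35.75]
[274.9 206.6] 70.625 [12.25  7.25]
[253.1 221.3] 78.4375 [12.5  8. ]
245
[294.1 188. ] 49.375 [10.75  6.  ]
[274.9 206.5] 60.0625 [11.75  7.  ]
[253.1 221.3] 67.5 [11.75  7.25]
[426.2 376.1  40. ]
[419.9 168.7  40. ]
[590.2 163.3  40. ]
[598.1 371.3  40. ]
[427.8 381.5  40. ]
[418.7 172.5  40. ]
```

```bash
cat > plan.py <<'E'
from h import *
from scipy.spatial.transform import Rotation as R
def simrows(p,Rm,rows):
    p=np.array(p,float);Rm=np.array(Rm)
    for w in rows:
        p=p+Rm@np.array(w[1:4]); Rm=Rm@R.from_rotvec(np.radians(w[4:7])).as_matrix()
    return p,Rm
E
python3 - <<'E'
from plan import *
st=r.sense(); p=np.array([189.53,-462.67,248.3]); Rm=np.array([[0,.37906,-.92537],[0,-.92537,-.37906],[-1,0,0]])
w=[p,np.array([310,60,250]),np.array([467,342,250])]
pts=[]
for a,b,n in((w[0],w[1],13),(w[1],w[2],7)):
    for i in range(n): pts.append(a+(b-a)*(i+1)/n)
for i,q in enumerate(pts):
    d=np.round(Rm.T@(q-p)).astype(int); t=-10.4 if i<15 else 0
    row=[105]+d.tolist()+[t,0,0]; p,Rm=simrows(p,Rm,[row]); print(row,p.round())
print(Rm.round(3))
E
```

```text
[105, 0, -34, -24, -10.4, 0, 0] [ 199. -422.  248.]
[105, 0, -29, -29, -10.4, 0, 0] [ 208. -382.  248.]
[105, 0, -23, -34, -10.4, 0, 0] [ 217. -342.  248.]
[105, -1, -16, -38, -10.4, 0, 0] [ 226. -302.  249.]
[105, 0, -9, -40, -10.4, 0, 0] [ 236. -262.  249.]
[105, 0, -2, -42, -10.4, 0, 0] [ 245. -221.  249.]
[105, 0, 5, -41, -10.4, 0, 0] [ 254. -181.  249.]
[105, 0, 13, -39, -10.4, 0, 0] [ 264. -141.  249.]
[105, 0, 19, -36, -10.4, 0, 0] [ 272. -101.  249.]
[105, 0, 26, -32, -10.4, 0, 0] [282. -61. 249.]
[105, 0, 32, -27, -10.4, 0, 0] [292. -20. 249.]
[105, -1, 35, -21, -10.4, 0, 0] [300.  20. 250.]
[105, 0, 39, -14, -10.4, 0, 0] [310.  60. 250.]
[105, 0, 46, 5, -10.4, 0, 0] [332. 101. 250.]
[105, 0, 44, 14, -10.4, 0, 0] [355. 141. 250.]
[105, 0, 41, 21, 0, 0, 0] [377. 181. 250.]
[105, 0, 41, 21, 0, 0, 0] [400. 221. 250.]
[105, 0, 41, 21, 0, 0, 0] [422. 262. 250.]
[105, 0, 41, 22, 0, 0, 0] [445. 302. 250.]
[105, 0, 41, 21, 0, 0, 0] [467. 342. 250.]
[[ 0.    0.03  1.  ]
 [ 0.    1.   -0.03]
 [-1.    0.    0.  ]]
```

play_rows(commands=[[105,0,-34,-24,-10.4,0,0],[105,0,-29,-29,-10.4,0,0],[105,0,-23,-34,-10.4,0,0],[105,-1,-16,-38,-10.4,0,0],[105,0,-9,-40,-10.4,0,0]], newtons=50)

```text
time: 0.72
tcp_pos: [236.0, -260.7, 249.2]
eef_rot: [[-0.0, 0.964, -0.266], [0.0, -0.266, -0.964], [-1.0, -0.0, -0.0]]
wrist_force: [1.4, -0.4, -0.1]
width: 0.585
```

play_rows(commands=[[105,0,-2,-42,-10.4,0,0],[105,0,5,-41,-10.4,0,0],[105,0,13,-39,-10.4,0,0],[105,0,19,-36,-10.4,0,0],[105,0,26,-32,-10.4,0,0]])

```text
time: 1.35
tcp_pos: [281.8, -59.6, 249.2]
eef_rot: [[0.0, 0.803, 0.596], [-0.0, 0.596, -0.803], [-1.0, 0.0, 0.0]]
wrist_force: [0.4, -0.7, 0.5]
width: 0.59
```

play_rows(commands=[[105,0,32,-27,-10.4,0,0],[105,-1,35,-21,-10.4,0,0],[105,0,39,-14,-10.4,0,0],[105,0,46,5,-10.4,0,0],[105,0,44,14,-10.4,0,0]])

```text
time: 1.98
tcp_pos: [355.3, 142.3, 250.3]
eef_rot: [[0.0, 0.023, 1.0], [-0.0, 1.0, -0.023], [-1.0, -0.0, 0.0]]
wrist_force: [0.9, -0.6, 0.9]
width: 0.591
```

play_rows(commands=[[105,0,41,21,0,0,0],[105,0,41,21,0,0,0],[105,0,41,21,0,0,0],[105,0,41,22,0,0,0],[105,0,41,21,0,0,0]])

```text
time: 2.6
tcp_pos: [467.7, 343.7, 249.9]
eef_rot: [[-0.0, 0.03, 1.0], [-0.0, 1.0, -0.03], [-1.0, -0.0, -0.0]]
wrist_force: [0.1, -0.3, 0.1]
width: 0.589
```

play_rows(commands=[[105,40,0,0,0,0,0],[105,40,0,0,0,0,0],[105,0,0,0,0,0,0]])

```text
time: 2.98
tcp_pos: [465.6, 341.3, 167.7]
eef_rot: [[-0.005, 0.03, 1.0], [-0.003, 1.0, -0.03], [-1.0, -0.003, -0.004]]
wrist_force: [-0.2, 0.3, 0.4]
width: 0.587
```

```bash
python3 - <<'E'
from h import *
t=snap('top','t1.png'); s=snap('side','s1.png')
cv2.imwrite('pics/c1.png',np.hstack([cv2.resize(t['color'][150:260,180:310],None,fx=3,fy=3),cv2.resize(s['color'][130:240,210:340],None,fx=3,fy=3)])[:,:,::-1])
x=r.sense(); print(x['tcp_pos'],x['eef_rot'].round(3),x['wrist_force'],x['joints'].round(1),x['width'])
E
```

```text
[467.32751099 342.49208084 171.4406346 ] [[ 0.    0.03  1.  ]
 [ 0.    1.   -0.03]
 [-1.    0.    0.  ]] [0.71203059 0.61090172 1.00041578] [36.2 22.9  1.5 68.6  0.  38. ] 0.5845458406791201
```

View pics/c1.png

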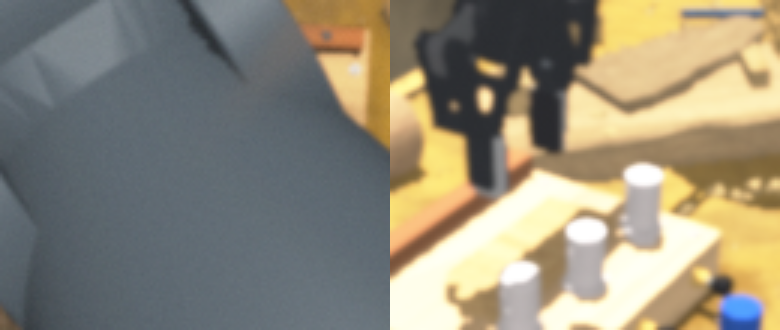

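play_rows(commands=[[105,30,0,0,0,0,0],[105,28,0,0,0,0,0],[105,20,0,0,0,0,0],[105,12,0,0,0,0,0],[105,6,0,0,0,0,0]])

```text
time: 3.7
tcp_pos: [467.8, 342.8, 75.1]
eef_rot: [[0.001, 0.03, 1.0], [0.001, 1.0, -0.03], [-1.0, 0.001, 0.001]]
wrist_force: [0.3, -0.3, 0.9]
width: 0.591
```

play_rows(commands=[[105,2,0,0,0,0,0],[105,0,0,0,0,0,0],[105,0,0,0,0,0,0],[105,0,0,0,0,0,0]])

```text
time: 4.2
tcp_pos: [467.3, 342.5, 72.6]
eef_rot: [[0.0, 0.03, 1.0], [0.0, 1.0, -0.03], [-1.0, 0.0, 0.0]]
wrist_force: [-0.1, 0.3, 0.0]
width: 0.594
```

```bash
python3 - <<'E'
from h import *
t=snap('top','t2.png'); s=snap('side','s2.png')
cv2.imwrite('pics/c2.png',cv2.resize(s['color'][150:270,190:340],None,fx=5,fy=5)[:,:,::-1])
x=r.sense(); print(x['tcp_pos'],x['wrist_force'],x['wrist_torque'],x['width'])
E
```

```text
[467.2315228  342.46194638  72.46109483] [0.55098209 0.24610499 0.21027131] [-0.01630985  0.06528913  0.02403204] 0.5931588832690495
```

View pics/c2.png

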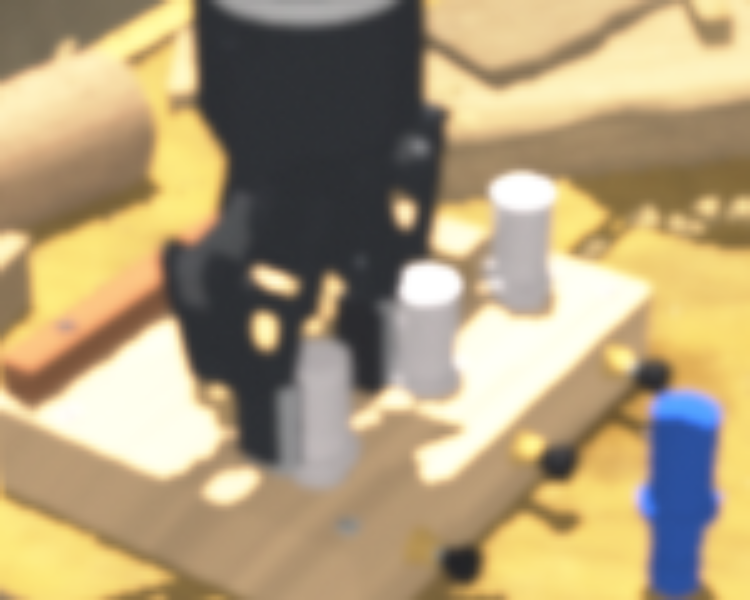

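```bash
python3 - <<'E'
from h import *
s=load('s2.png')
for p in [(467,342.5+25,56),(456,342.5+25,56),(478,342.5+25,56),(467,342.5-25,56),(456,342.5-25,56),(467,342.5,86),(467,342.5,45)]:
    print(p,((proj(s,p)-[190,150])*5).round())
E
```

```text
(467, 367.5, 56) [279. 465.]
(456, 367.5, 56) [305. 475.]
(478, 367.5, 56) [253. 455.]
(467, 317.5, 56) [356. 395.]
(456, 317.5, 56) [382. 404.]
(467, 342.5, 86) [317. 358.]
(467, 342.5, 45) [319. 454.]
```

play_rows(commands=[[165,0,0,0,0,0,0],[165,0,0,0,0,0,0],[165,0,0,0,0,0,0]], newtons=40)

```text
time: 4.68
tcp_pos: [467.2, 342.4, 72.3]
eef_rot: [[-0.0, 0.03, 1.0], [-0.0, 1.0, -0.03], [-1.0, -0.0, -0.0]]
wrist_force: [-0.2, 0.1, -0.1]
width: 0.355
```

play_rows(commands=[[220,0,0,0,0,0,0],[220,0,0,0,0,0,0],[220,0,0,0,0,0,0],[220,0,0,0,0,0,0]])

```text
time: 5.18
tcp_pos: [467.1, 342.4, 72.2]
eef_rot: [[-0.0, 0.03, 1.0], [-0.0, 1.0, -0.03], [-1.0, -0.0, -0.0]]
wrist_force: [-0.8, 0.9, -1.4]
width: 0.266
```

```bash
python3 - <<'E'
from h import *
x=r.sense(); print(x['tcp_pos'],x['wrist_force'],x['wrist_torque'],x['width'])
E
```

```text
[467.13654361 342.38110109  72.24549797] [-0.82872519  0.85027047 -1.36684377] [-0.0107136   0.06535663  0.08221835] 0.2664585389156405
```

play_rows(commands=[[220,-1,0,0,0,0,0],[220,0,0,0,0,0,0]])

```text
time: 5.42
tcp_pos: [467.1, 342.3, 73.2]
eef_rot: [[-0.0, 0.03, 1.0], [-0.0, 1.0, -0.03], [-1.0, -0.0, -0.0]]
wrist_force: [1.0, 0.1, -2.9]
width: 0.267
```

play_rows(commands=[[220,-1,0,0,0,0,0],[220,0,0,0,0,0,0]])

```text
time: 5.68
tcp_pos: [467.1, 342.3, 74.3]
eef_rot: [[-0.0, 0.03, 1.0], [-0.0, 1.0, -0.03], [-1.0, -0.0, -0.0]]
wrist_force: [1.0, -0.1, -4.3]
width: 0.266
```

play_rows(commands=[[220,-1,0,0,0,0,0],[220,0,0,0,0,0,0]])

```text
time: 5.92
tcp_pos: [467.2, 342.4, 75.4]
eef_rot: [[0.0, 0.03, 1.0], [0.0, 1.0, -0.03], [-1.0, 0.0, 0.0]]
wrist_force: [-0.5, -1.0, -4.0]
width: 0.271
```

play_rows(commands=[[220,-0.5,0,0,0,0,0],[220,0,0,0,0,0,0]])

```text
time: 6.18
tcp_pos: [467.2, 342.5, 75.8]
eef_rot: [[0.0, 0.03, 1.0], [0.0, 1.0, -0.03], [-1.0, 0.0, 0.0]]
wrist_force: [0.3, -1.0, -4.8]
width: 0.267
```

play_rows(commands=[[220,-0.5,0,0,0,0,0],[220,0,0,0,0,0,0]])

```text
time: 6.42
tcp_pos: [467.2, 342.4, 76.3]
eef_rot: [[0.0, 0.03, 1.0], [0.0, 1.0, -0.03], [-1.0, 0.0, -0.0]]
wrist_force: [-0.2, -1.1, -5.3]
width: 0.267
```

play_rows(commands=[[220,-0.5,0,0,0,0,0],[220,0,0,0,0,0,0]])

```text
time: 6.68
tcp_pos: [467.2, 342.5, 76.8]
eef_rot: [[-0.0, 0.03, 1.0], [0.0, 1.0, -0.03], [-1.0, 0.0, -0.0]]
wrist_force: [-0.7, -0.0, -5.0]
width: 0.267
```

play_rows(commands=[[220,2,0,0,0,0,0],[220,2,0,0,0,0,0],[220,2,0,0,0,0,0],[220,1,0,0,0,0,0],[220,0,0,0,0,0,0]])

```text
time: 7.3
tcp_pos: [467.2, 342.7, 70.0]
eef_rot: [[0.0, 0.03, 1.0], [0.001, 1.0, -0.03], [-1.0, 0.001, 0.0]]
wrist_force: [-1.4, 1.0, -2.3]
width: 0.268
```

play_rows(commands=[[220,0.5,0,0,0,0,0],[220,0.5,0,0,0,0,0],[220,0,0,0,0,0,0]])

```text
time: 7.68
tcp_pos: [467.2, 342.4, 68.8]
eef_rot: [[0.0, 0.03, 1.0], [-0.0, 1.0, -0.03], [-1.0, -0.0, 0.0]]
wrist_force: [-2.1, 0.7, 0.7]
width: 0.266
```

play_rows(commands=[[220,0.5,0,0,0,0,0],[220,0,0,0,0,0,0]])

```text
time: 7.92
tcp_pos: [467.2, 342.4, 68.3]
eef_rot: [[-0.0, 0.03, 1.0], [-0.0, 1.0, -0.03], [-1.0, -0.0, -0.0]]
wrist_force: [-1.6, 0.3, -0.3]
width: 0.266
```

play_rows(commands=[[220,0.5,0,0,0,0,0],[220,0,0,0,0,0,0]])

```text
time: 8.18
tcp_pos: [467.2, 342.4, 67.8]
eef_rot: [[0.0, 0.03, 1.0], [-0.0, 1.0, -0.03], [-1.0, -0.0, 0.0]]
wrist_force: [-0.9, 1.2, 0.3]
width: 0.264
```

play_rows(commands=[[220,0.5,0,0,0,0,0],[220,0,0,0,0,0,0]])

```text
time: 8.43
tcp_pos: [467.2, 342.4, 67.3]
eef_rot: [[-0.0, 0.03, 1.0], [0.0, 1.0, -0.03], [-1.0, 0.0, -0.0]]
wrist_force: [-1.7, 0.1, -0.6]
width: 0.267
```

play_rows(commands=[[220,0.5,0,0,0,0,0],[220,0,0,0,0,0,0]])

```text
time: 8.68
tcp_pos: [467.2, 342.4, 66.8]
eef_rot: [[-0.0, 0.03, 1.0], [-0.0, 1.0, -0.03], [-1.0, -0.0, -0.0]]
wrist_force: [-1.3, 0.3, -1.0]
width: 0.27
```

play_rows(commands=[[220,0.5,0,0,0,0,0],[220,0,0,0,0,0,0]])

```text
time: 8.93
tcp_pos: [467.2, 342.5, 66.5]
eef_rot: [[0.0, 0.03, 1.0], [0.0, 1.0, -0.03], [-1.0, 0.0, 0.0]]
wrist_force: [-3.4, 0.1, 4.8]
width: 0.269
```

play_rows(commands=[[220,0.5,0,0,0,0,0],[220,0,0,0,0,0,0]])

```text
time: 9.18
tcp_pos: [467.2, 342.5, 66.4]
eef_rot: [[0.0, 0.03, 1.0], [0.0, 1.0, -0.03], [-1.0, 0.0, 0.0]]
wrist_force: [-4.9, -1.3, 11.6]
width: 0.27
```

```bash
python3 - <<'E'
from h import *
s=snap('side','s3.png'); cv2.imwrite('pics/c3.png',cv2.resize(s['color'][170:290,190:340],None,fx=5,fy=5,interpolation=cv2.INTER_CUBIC)[:,:,::-1])
x=r.sense(); print(x['tcp_pos'],x['wrist_force'],x['wrist_torque'],x['width'])
E
```

```text
[467.21870433 342.51076145  66.41808478] [-5.5205294  -2.31455407 11.97574013] [-0.50366423  1.08177064 -0.02423726] 0.26627412356493313
```

View pics/c3.png

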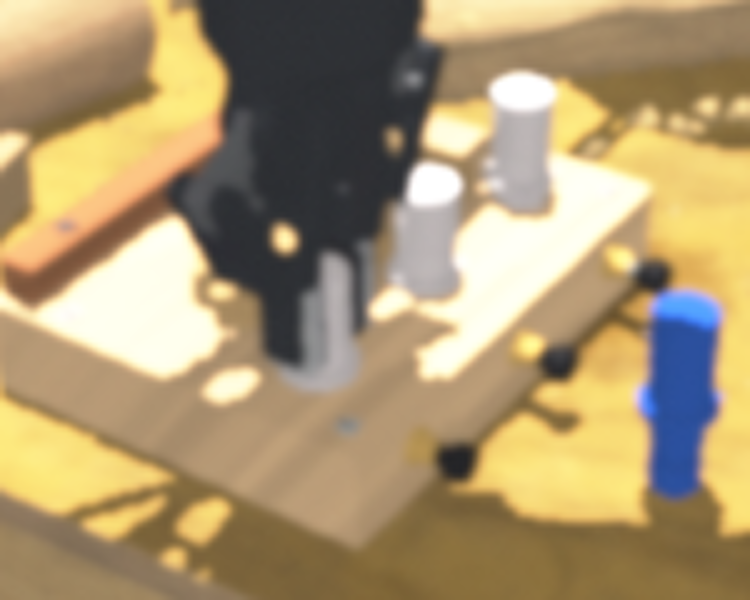

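play_rows(commands=[[220,-0.5,0,0,0,0,0],[220,-0.5,0,0,0,0,0],[220,-0.5,0,0,0,0,0],[220,0,0,0,0,0,0]])

```text
time: 9.72
tcp_pos: [467.1, 342.4, 67.2]
eef_rot: [[-0.0, 0.03, 1.0], [-0.0, 1.0, -0.03], [-1.0, -0.0, -0.0]]
wrist_force: [-1.0, 0.0, -1.2]
width: 0.269
```

play_rows(commands=[[220,-0.5,0,0,0,0,0],[220,0,0,0,0,0,0]])

```text
time: 9.98
tcp_pos: [467.2, 342.4, 67.8]
eef_rot: [[-0.0, 0.03, 1.0], [-0.0, 1.0, -0.03], [-1.0, -0.0, -0.0]]
wrist_force: [-1.2, -0.3, -1.3]
width: 0.272
```

play_rows(commands=[[220,-0.5,0,0,0,0,0],[220,0,0,0,0,0,0]])

```text
time: 10.22
tcp_pos: [467.2, 342.5, 68.3]
eef_rot: [[-0.0, 0.03, 1.0], [0.0, 1.0, -0.03], [-1.0, 0.0, -0.0]]
wrist_force: [-1.1, 0.3, -0.7]
width: 0.274
```

play_rows(commands=[[220,-0.5,0,0,0,0,0],[220,0,0,0,0,0,0]])

```text
time: 10.48
tcp_pos: [467.2, 342.4, 68.8]
eef_rot: [[-0.0, 0.03, 1.0], [0.0, 1.0, -0.03], [-1.0, 0.0, -0.0]]
wrist_force: [-2.0, -0.0, -0.4]
width: 0.268
```

play_rows(commands=[[220,-0.5,0,0,0,0,0],[220,0,0,0,0,0,0]])

```text
time: 10.72
tcp_pos: [467.2, 342.4, 69.3]
eef_rot: [[-0.0, 0.03, 1.0], [0.0, 1.0, -0.03], [-1.0, 0.0, -0.0]]
wrist_force: [-1.2, -0.2, -0.8]
width: 0.269
```

play_rows(commands=[[220,-0.5,0,0,0,0,0],[220,0,0,0,0,0,0]])

```text
time: 10.98
tcp_pos: [467.2, 342.5, 69.8]
eef_rot: [[0.0, 0.03, 1.0], [0.0, 1.0, -0.03], [-1.0, 0.0, 0.0]]
wrist_force: [-1.1, -0.5, 0.4]
width: 0.268
```

play_rows(commands=[[220,-0.5,0,0,0,0,0],[220,0,0,0,0,0,0]])

```text
time: 11.22
tcp_pos: [467.1, 342.4, 70.1]
eef_rot: [[-0.0, 0.03, 1.0], [-0.0, 1.0, -0.03], [-1.0, -0.0, -0.0]]
wrist_force: [-0.2, 1.1, -5.6]
width: 0.271
```

play_rows(commands=[[220,-0.5,0,0,0,0,0],[220,0,0,0,0,0,0],[220,0,0,0,0,0,0]])

```text
time: 11.6
tcp_pos: [466.9, 342.3, 70.4]
eef_rot: [[-0.001, 0.03, 1.0], [-0.0, 1.0, -0.03], [-1.0, -0.0, -0.001]]
wrist_force: [-0.2, 1.1, -12.4]
width: 0.264
```

play_rows(commands=[[220,-0.1,0,0,0,0,0],[220,0,0,0,0,0,0],[220,0,0,0,0,0,0]])

```text
time: 11.98
tcp_pos: [467.0, 342.3, 70.7]
eef_rot: [[-0.001, 0.03, 1.0], [-0.0, 1.0, -0.03], [-1.0, -0.0, -0.001]]
wrist_force: [-0.3, 1.6, -17.7]
width: 0.268
```

play_rows(commands=[[220,1,0,0,0,0,0],[220,1.5,0,0,0,0,0],[220,1.2,0,0,0,0,0],[220,0.6,0,0,0,0,0],[220,0,0,0,0,0,0]])

```text
time: 12.6
tcp_pos: [467.4, 342.8, 67.5]
eef_rot: [[0.001, 0.03, 1.0], [0.001, 1.0, -0.03], [-1.0, 0.001, 0.001]]
wrist_force: [-5.3, 0.6, 1.1]
width: 0.27
```

play_rows(commands=[[220,0.3,0,0,0,0,0],[220,0,0,0,0,0,0]])

```text
time: 12.85
tcp_pos: [467.4, 342.9, 67.2]
eef_rot: [[0.001, 0.03, 1.0], [0.001, 1.0, -0.03], [-1.0, 0.001, 0.001]]
wrist_force: [-5.2, 0.7, 3.2]
width: 0.268
```

play_rows(commands=[[220,0.4,0,0,0,0,0],[220,0,0,0,0,0,0]])

```text
time: 13.1
tcp_pos: [467.4, 342.9, 66.8]
eef_rot: [[0.001, 0.03, 1.0], [0.001, 1.0, -0.03], [-1.0, 0.001, 0.001]]
wrist_force: [-5.0, 0.9, 1.8]
width: 0.268
```

play_rows(commands=[[220,-0.4,0,0,0,0,0],[150,-0.2,0,0,0,0,0],[130,0,0,0,0,0,0],[105,0,0,0,0,0,0]])

```text
time: 13.6
tcp_pos: [467.5, 342.5, 66.7]
eef_rot: [[0.001, 0.03, 1.0], [0.0, 1.0, -0.03], [-1.0, 0.0, 0.001]]
wrist_force: [0.2, 0.7, -0.6]
width: 0.593
```

```bash
python3 - <<'E'
from h import *
x=r.sense(); print(x['tcp_pos'],x['wrist_force'],x['eef_rot'].round(4),x['width'])
E
```

```text
[467.47162732 342.50737963  66.69377255] [ 0.16942983  0.71211075 -0.61126364] [[ 6.000e-04  3.020e-02  9.995e-01]
 [ 2.000e-04  9.995e-01 -3.020e-02]
 [-1.000e+00  2.000e-04  6.000e-04]] 0.5930015500629641
```

play_rows(commands=[[105,-10,0,0,0,0,0],[105,-25,0,0,0,0,0],[105,-25,0,0,0,0,0],[105,0,-35,0,0,0,0],[105,0,-35,0,0,0,0]])

```text
time: 14.22
tcp_pos: [465.3, 272.0, 127.5]
eef_rot: [[0.001, 0.029, 1.0], [0.001, 1.0, -0.029], [-1.0, 0.001, 0.001]]
wrist_force: [-0.0, -0.5, 0.5]
width: 0.584
```

```bash
python3 - <<'E'
from h import *
s=snap('side','s4.png'); cv2.imwrite('pics/c4.png',cv2.resize(s['color'][170:290,190:340],None,fx=5,fy=5,interpolation=cv2.INTER_CUBIC)[:,:,::-1])
x=r.sense(); print(x['tcp_pos'],x['wrist_force'],x['width'])
E
```

```text
[464.86939528 268.36913784 127.3120055 ] [ 3.8680971  -1.78328285 -0.10423056] 0.5865917321514912
```

View pics/c4.png

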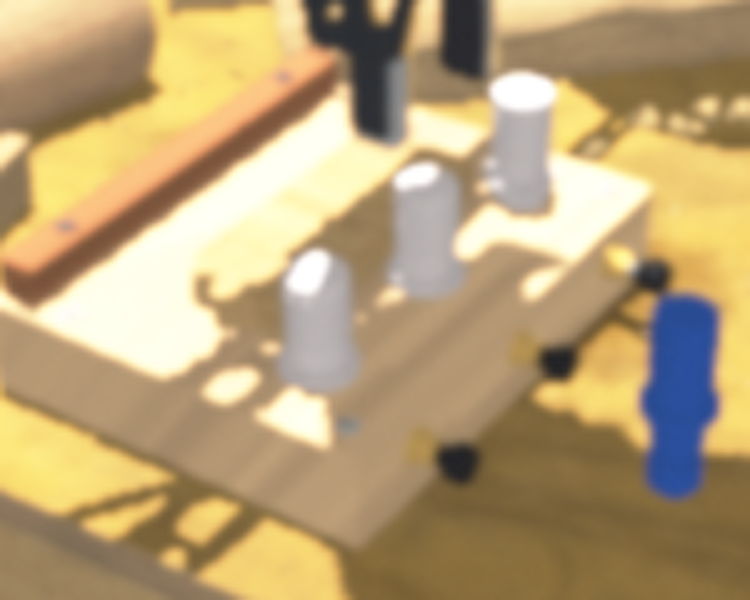

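play_rows(commands=[[105,0,0,0,0,0,0],[105,22,0,0,0,0,0],[105,20,0,0,0,0,0],[105,12,0,0,0,0,0],[105,4,0,0,0,0,0]])

```text
time: 14.9
tcp_pos: [465.0, 272.8, 68.2]
eef_rot: [[-0.0, 0.03, 1.0], [-0.0, 1.0, -0.03], [-1.0, -0.0, -0.0]]
wrist_force: [-0.4, -0.1, 0.7]
width: 0.591
```

play_rows(commands=[[165,0,0,0,0,0,0],[165,0,0,0,0,0,0],[165,0,0,0,0,0,0]])

```text
time: 15.28
tcp_pos: [465.4, 272.6, 69.0]
eef_rot: [[0.001, 0.03, 1.0], [0.0, 1.0, -0.03], [-1.0, 0.0, 0.001]]
wrist_force: [0.1, 0.2, 0.2]
width: 0.357
```

play_rows(commands=[[220,0,0,0,0,0,0],[220,0,0,0,0,0,0],[220,0,0,0,0,0,0]], newtons=50)

```text
time: 15.65
tcp_pos: [465.3, 272.6, 69.0]
eef_rot: [[0.001, 0.03, 1.0], [0.0, 1.0, -0.03], [-1.0, 0.0, 0.001]]
wrist_force: [-1.7, -1.0, 4.7]
width: 0.262
```

play_rows(commands=[[220,-0.5,0,0,0,0,0],[220,-0.5,0,0,0,0,0],[220,0,0,0,0,0,0]])

```text
time: 16.02
tcp_pos: [465.1, 272.5, 69.5]
eef_rot: [[-0.0, 0.03, 1.0], [-0.0, 1.0, -0.03], [-1.0, -0.0, -0.0]]
wrist_force: [-1.2, 0.0, 0.4]
width: 0.269
```

play_rows(commands=[[220,-0.5,0,0,0,0,0],[220,0,0,0,0,0,0]])

```text
time: 16.27
tcp_pos: [465.1, 272.5, 70.0]
eef_rot: [[-0.0, 0.03, 1.0], [0.0, 1.0, -0.03], [-1.0, 0.0, -0.0]]
wrist_force: [0.3, -0.2, -0.8]
width: 0.265
```

play_rows(commands=[[220,-0.5,0,0,0,0,0],[220,0,0,0,0,0,0]])

```text
time: 16.52
tcp_pos: [465.0, 272.4, 70.4]
eef_rot: [[-0.0, 0.03, 1.0], [-0.0, 1.0, -0.03], [-1.0, -0.0, -0.0]]
wrist_force: [0.8, 0.4, -3.5]
width: 0.263
```

play_rows(commands=[[220,-0.4,0,0,0,0,0],[220,0,0,0,0,0,0]])

```text
time: 16.77
tcp_pos: [464.9, 272.4, 70.6]
eef_rot: [[-0.001, 0.03, 1.0], [-0.0, 1.0, -0.03], [-1.0, -0.0, -0.001]]
wrist_force: [-0.0, 1.4, -8.4]
width: 0.265
```

play_rows(commands=[[220,-0.3,0,0,0,0,0],[220,0,0,0,0,0,0]])

```text
time: 17.02
tcp_pos: [464.8, 272.4, 70.8]
eef_rot: [[-0.001, 0.03, 1.0], [-0.0, 1.0, -0.03], [-1.0, -0.0, -0.001]]
wrist_force: [-0.0, 2.2, -14.1]
width: 0.266
```

play_rows(commands=[[220,0,0,0,0,0,0],[220,1,0,0,0,0,0],[220,1,0,0,0,0,0],[220,0.4,0,0,0,0,0],[220,0,0,0,0,0,0]])

```text
time: 17.65
tcp_pos: [465.3, 272.6, 69.1]
eef_rot: [[0.001, 0.03, 1.0], [0.0, 1.0, -0.03], [-1.0, 0.0, 0.001]]
wrist_force: [-0.4, -0.0, -0.6]
width: 0.266
```

play_rows(commands=[[220,0.3,0,0,0,0,0],[220,0,0,0,0,0,0]])

```text
time: 17.9
tcp_pos: [465.4, 272.6, 69.0]
eef_rot: [[0.001, 0.03, 1.0], [0.0, 1.0, -0.03], [-1.0, 0.0, 0.001]]
wrist_force: [-0.6, -0.3, 6.5]
width: 0.263
```

play_rows(commands=[[220,-0.4,0,0,0,0,0],[150,0,0,0,0,0,0],[105,0,0,0,0,0,0],[105,0,0,0,0,0,0]])

```text
time: 18.4
tcp_pos: [465.1, 272.5, 68.9]
eef_rot: [[-0.0, 0.03, 1.0], [-0.0, 1.0, -0.03], [-1.0, -0.0, -0.0]]
wrist_force: [-1.2, -0.2, -0.1]
width: 0.591
```

play_rows(commands=[[105,-10,0,0,0,0,0],[105,-25,0,0,0,0,0],[105,-25,0,0,0,0,0],[105,0,-35,0,0,0,0],[105,0,-35,0,0,0,0]])

```text
time: 19.02
tcp_pos: [463.2, 202.0, 129.9]
eef_rot: [[0.001, 0.029, 1.0], [0.0, 1.0, -0.029], [-1.0, 0.0, 0.001]]
wrist_force: [0.8, -0.7, 0.6]
width: 0.587
```

play_rows(commands=[[105,0,0,0,0,0,0],[105,22,0,0,0,0,0],[105,20,0,0,0,0,0],[105,10,0,0,0,0,0],[105,4,0,0,0,0,0]])

```text
time: 19.65
tcp_pos: [463.0, 202.8, 72.9]
eef_rot: [[-0.0, 0.03, 1.0], [-0.0, 1.0, -0.03], [-1.0, -0.0, -0.0]]
wrist_force: [0.3, 0.0, -0.4]
width: 0.589
```

play_rows(commands=[[165,0,0,0,0,0,0],[165,0,0,0,0,0,0],[165,0,0,0,0,0,0]])

```text
time: 20.02
tcp_pos: [463.3, 202.6, 73.3]
eef_rot: [[0.001, 0.03, 1.0], [0.0, 1.0, -0.03], [-1.0, 0.0, 0.001]]
wrist_force: [0.7, 0.8, -0.9]
width: 0.354
```

play_rows(commands=[[220,0,0,0,0,0,0],[220,0,0,0,0,0,0],[220,0,0,0,0,0,0]])

```text
time: 20.4
tcp_pos: [463.1, 202.5, 73.0]
eef_rot: [[0.0, 0.03, 1.0], [0.0, 1.0, -0.03], [-1.0, 0.0, 0.0]]
wrist_force: [-0.1, -0.6, 2.1]
width: 0.268
```

play_rows(commands=[[220,-0.5,0,0,0,0,0],[220,-0.5,0,0,0,0,0],[220,0,0,0,0,0,0]])

```text
time: 20.78
tcp_pos: [463.0, 202.4, 73.8]
eef_rot: [[-0.0, 0.03, 1.0], [-0.0, 1.0, -0.03], [-1.0, -0.0, -0.0]]
wrist_force: [0.8, -0.6, -4.3]
width: 0.264
```

play_rows(commands=[[220,-0.5,0,0,0,0,0],[220,0,0,0,0,0,0]])

```text
time: 21.02
tcp_pos: [463.0, 202.4, 74.4]
eef_rot: [[-0.0, 0.03, 1.0], [-0.0, 1.0, -0.03], [-1.0, -0.0, -0.0]]
wrist_force: [1.8, -0.4, -5.3]
width: 0.266
```

play_rows(commands=[[220,-0.5,0,0,0,0,0],[220,0,0,0,0,0,0]])

```text
time: 21.28
tcp_pos: [463.0, 202.5, 75.0]
eef_rot: [[0.0, 0.03, 1.0], [-0.0, 1.0, -0.03], [-1.0, -0.0, 0.0]]
wrist_force: [0.8, -1.3, -4.0]
width: 0.265
```

play_rows(commands=[[220,-0.5,0,0,0,0,0],[220,0,0,0,0,0,0]])

```text
time: 21.52
tcp_pos: [463.0, 202.5, 75.5]
eef_rot: [[0.0, 0.03, 1.0], [0.0, 1.0, -0.03], [-1.0, 0.0, 0.0]]
wrist_force: [1.2, -1.0, -4.4]
width: 0.264
```

play_rows(commands=[[220,-0.5,0,0,0,0,0],[220,0,0,0,0,0,0]])

```text
time: 21.78
tcp_pos: [463.0, 202.5, 75.9]
eef_rot: [[-0.0, 0.03, 1.0], [0.0, 1.0, -0.03], [-1.0, 0.0, -0.0]]
wrist_force: [0.9, 0.4, -4.0]
width: 0.267
```

play_rows(commands=[[220,-0.5,0,0,0,0,0],[220,0,0,0,0,0,0]])

```text
time: 22.02
tcp_pos: [463.0, 202.5, 76.5]
eef_rot: [[0.0, 0.03, 1.0], [0.0, 1.0, -0.03], [-1.0, 0.0, 0.0]]
wrist_force: [0.4, 0.1, -3.2]
width: 0.27
```

play_rows(commands=[[220,2,0,0,0,0,0],[220,2,0,0,0,0,0],[220,2,0,0,0,0,0],[220,1,0,0,0,0,0],[220,0,0,0,0,0,0]])

```text
time: 22.65
tcp_pos: [462.9, 202.5, 69.4]
eef_rot: [[-0.0, 0.03, 1.0], [0.0, 1.0, -0.03], [-1.0, 0.0, -0.0]]
wrist_force: [1.1, -0.5, -1.0]
width: 0.267
```

play_rows(commands=[[220,0.5,0,0,0,0,0],[220,0.5,0,0,0,0,0],[220,0,0,0,0,0,0]])

```text
time: 23.02
tcp_pos: [463.0, 202.5, 68.4]
eef_rot: [[-0.0, 0.03, 1.0], [-0.0, 1.0, -0.03], [-1.0, -0.0, -0.0]]
wrist_force: [-0.5, -1.3, -0.4]
width: 0.264
```

play_rows(commands=[[220,0.5,0,0,0,0,0],[220,0,0,0,0,0,0]])

```text
time: 23.28
tcp_pos: [463.0, 202.5, 67.9]
eef_rot: [[-0.0, 0.03, 1.0], [0.0, 1.0, -0.03], [-1.0, 0.0, -0.0]]
wrist_force: [0.3, -0.1, -0.5]
width: 0.267
```

play_rows(commands=[[220,0.5,0,0,0,0,0],[220,0,0,0,0,0,0]])

```text
time: 23.52
tcp_pos: [462.9, 202.5, 67.4]
eef_rot: [[-0.0, 0.03, 1.0], [-0.0, 1.0, -0.03], [-1.0, -0.0, -0.0]]
wrist_force: [-0.3, -0.9, 0.0]
width: 0.264
```

play_rows(commands=[[220,0.5,0,0,0,0,0],[220,0,0,0,0,0,0]])

```text
time: 23.78
tcp_pos: [463.0, 202.5, 67.2]
eef_rot: [[0.0, 0.03, 1.0], [0.0, 1.0, -0.03], [-1.0, 0.0, 0.0]]
wrist_force: [-1.7, -1.2, 6.6]
width: 0.262
```

play_rows(commands=[[220,0.5,0,0,0,0,0],[220,0,0,0,0,0,0]])

```text
time: 24.02
tcp_pos: [463.0, 202.5, 67.1]
eef_rot: [[0.0, 0.03, 1.0], [0.0, 1.0, -0.03], [-1.0, 0.0, 0.0]]
wrist_force: [-6.0, -1.9, 15.3]
width: 0.267
```

Seated at 67.2. Now tug again.

play_rows(commands=[[220,-0.5,0,0,0,0,0],[220,-0.5,0,0,0,0,0],[220,-0.5,0,0,0,0,0],[220,-0.5,0,0,0,0,0],[220,0,0,0,0,0,0]])

```text
time: 24.65
tcp_pos: [463.0, 202.5, 68.4]
eef_rot: [[-0.0, 0.03, 1.0], [0.0, 1.0, -0.03], [-1.0, 0.0, -0.0]]
wrist_force: [0.3, 0.3, 0.0]
width: 0.268
```

play_rows(commands=[[220,-0.5,0,0,0,0,0],[220,0,0,0,0,0,0]])

```text
time: 24.9
tcp_pos: [463.0, 202.5, 68.9]
eef_rot: [[-0.0, 0.03, 1.0], [0.0, 1.0, -0.03], [-1.0, 0.0, -0.0]]
wrist_force: [-0.0, -0.9, -0.3]
width: 0.263
```

play_rows(commands=[[220,-0.5,0,0,0,0,0],[220,0,0,0,0,0,0]])

```text
time: 25.15
tcp_pos: [462.9, 202.5, 69.4]
eef_rot: [[-0.0, 0.03, 1.0], [-0.0, 1.0, -0.03], [-1.0, -0.0, -0.0]]
wrist_force: [-1.0, 0.6, 0.2]
width: 0.263
```

play_rows(commands=[[220,-0.5,0,0,0,0,0],[220,0,0,0,0,0,0]])

```text
time: 25.4
tcp_pos: [462.8, 202.4, 69.6]
eef_rot: [[-0.001, 0.03, 1.0], [-0.0, 1.0, -0.03], [-1.0, -0.0, -0.001]]
wrist_force: [1.4, 1.6, -6.9]
width: 0.266
```

play_rows(commands=[[220,-0.4,0,0,0,0,0],[220,0,0,0,0,0,0]])

```text
time: 25.65
tcp_pos: [462.6, 202.4, 69.9]
eef_rot: [[-0.001, 0.03, 1.0], [-0.0, 1.0, -0.03], [-1.0, -0.0, -0.001]]
wrist_force: [-0.3, 1.5, -13.8]
width: 0.26
```

play_rows(commands=[[220,0,0,0,0,0,0],[220,1,0,0,0,0,0],[220,1.2,0,0,0,0,0],[220,0.7,0,0,0,0,0],[220,0,0,0,0,0,0]])

```text
time: 26.28
tcp_pos: [463.1, 202.6, 67.6]
eef_rot: [[0.0, 0.03, 1.0], [0.0, 1.0, -0.03], [-1.0, 0.0, 0.0]]
wrist_force: [-1.5, -1.2, 1.1]
width: 0.265
```

play_rows(commands=[[220,0.3,0,0,0,0,0],[220,0,0,0,0,0,0]])

```text
time: 26.52
tcp_pos: [463.1, 202.6, 67.3]
eef_rot: [[0.0, 0.03, 1.0], [0.0, 1.0, -0.03], [-1.0, 0.0, 0.0]]
wrist_force: [-1.7, 0.4, 4.0]
width: 0.261
```

play_rows(commands=[[220,0.2,0,0,0,0,0],[220,0,0,0,0,0,0]])

```text
time: 26.78
tcp_pos: [463.1, 202.6, 67.2]
eef_rot: [[0.0, 0.03, 1.0], [0.0, 1.0, -0.03], [-1.0, 0.0, 0.0]]
wrist_force: [-2.8, 0.0, 8.5]
width: 0.264
```

play_rows(commands=[[220,-0.4,0,0,0,0,0],[150,0,0,0,0,0,0],[105,0,0,0,0,0,0],[105,0,0,0,0,0,0]])

```text
time: 27.28
tcp_pos: [463.0, 202.5, 67.3]
eef_rot: [[0.0, 0.03, 1.0], [-0.0, 1.0, -0.03], [-1.0, -0.0, 0.0]]
wrist_force: [0.3, 0.1, -0.5]
width: 0.587
```

play_rows(commands=[[105,-10,0,0,0,0,0],[105,-30,0,0,0,0,0],[105,-40,0,0,0,0,0],[105,-40,0,0,0,0,0],[105,-20,0,0,0,0,0]])

```text
time: 27.9
tcp_pos: [463.6, 202.8, 210.3]
eef_rot: [[0.003, 0.03, 1.0], [0.001, 1.0, -0.03], [-1.0, 0.001, 0.003]]
wrist_force: [-0.6, 0.3, -0.4]
width: 0.589
```

play_rows(commands=[[105,0,-40,-30,0,0,0],[105,0,-40,-30,0,0,0],[105,0,-40,-30,0,0,0],[105,0,-40,-30,0,0,0],[105,0,0,0,0,0,0]])

```text
time: 28.52
tcp_pos: [336.7, 44.6, 208.1]
eef_rot: [[0.001, 0.033, 0.999], [-0.0, 0.999, -0.033], [-1.0, -0.0, 0.001]]
wrist_force: [1.7, 0.6, -0.5]
width: 0.592
```

```bash
python3 - <<'E'
from tri import *
t=snap('top','t5.png'); s=snap('side','s5.png')
cv2.imwrite('pics/c5.png',cv2.resize(s['color'][175:285,185:335],None,fx=5,fy=5,interpolation=cv2.INTER_CUBIC)[:,:,::-1])
cv2.imwrite('pics/c5t.png',cv2.resize(t['color'][145:245,195:320],None,fx=6,fy=6,interpolation=cv2.INTER_CUBIC)[:,:,::-1])
x=r.sense(); print(x['tcp_pos'],x['wrist_force'],x['width'])
def blobs(S,th,x0,x1,y0,y1,mn):
    g=S['color'].min(2); g=cv2.resize(g,None,fx=4,fy=4,interpolation=cv2.INTER_LINEAR)
    m=(g>th).astype(np.uint8); k,l,st,ce=cv2.connectedComponentsWithStats(m); o=[]
    for i in range(1,k):
        c=(ce[i]+.5)/4-.5
        if mn<st[i,4]/16<400 and x0<c[0]<x1 and y0<c[1]<y1: o.append(c); print(c.round(1),st[i,4]/16,st[i,2:4]/4)
    return sorted(o,key=lambda c:c[0])
for th in(205,215,225):
    A=blobs(t,th,215,295,195,225,30); B=blobs(s,th,240,305,180,235,40)
    if len(A)==3==len(B):
        for x,y in zip(A,B): print(*tri(t,x,s,y))
E
```

```text
[338.61149635  46.12618862 208.05329045] [-0.14684227  0.1707737   0.97812072] 0.5864785773734827
[224.6 206.6] 60.9375 [9.5 8. ]
[255.7 208.6] 76.9375 [11.   9.5]
[286.7 210.3] 73.9375 [9.75 9.5 ]
[294.4 190.9] 79.1875 [12.75  8.  ]
[275.  206.7] 88.0 [13.   8.5]
[253.4 224.6] 91.8125 [12.75  9.25]
[467.17350755 342.32389813  79.81475322] [np.float64(0.04071673658840403), np.float64(0.04071673658859697)]
[464.83236634 272.2671977   80.06075708] [np.float64(0.3094802780767927), np.float64(0.3094802780767039)]
[462.62527827 202.27183823  80.15207161] [np.float64(0.07940835970298422), np.float64(0.0794083597029497)]
[224.6 206.6] 54.6875 [9.5 7.5]
[255.6 208.5] 68.1875 [10.5  9. ]
[286.7 210.2] 66.8125 [9.25 8.75]
[294.4 190.9] 73.0 [12.5  7.5]
[275.1 206.6] 82.3125 [12.75  8.25]
[253.4 224.5] 85.25 [12.25  9.  ]
[467.13822987 342.31273702  79.97140679] [np.float64(0.044136277721774655), np.float64(0.04413627772170979)]
[464.8589274  272.36799546  80.20056316] [np.float64(0.1970238146399125), np.float64(0.1970238146398413)]
[462.67585673 202.29670388  80.2248663 ] [np.float64(0.0063970641896561485), np.float64(0.006397064189607541)]
[224.6 206.7] 46.0625 [8.5 7. ]
[255.6 208.5] 58.625 [9.5  8.25]
[286.7 210.2] 58.1875 [8.5  8.25]
[294.4 190.9] 66.5625 [12.  7.]
[275.1 206.6] 76.3125 [12.5   7.75]
[253.5 224.4] 78.4375 [12.   8.5]
[467.08229897 342.27516945  80.05221201] [np.float64(0.015897281641302816), np.float64(0.015897281641209272)]
[464.89427441 272.38060251  80.31942092] [np.float64(0.17499088428770893), np.float64(0.17499088428779325)]
[462.71037946 202.24851405  80.26530844] [np.float64(0.02708650582465261), np.float64(0.027086505824492558)]
```

View pics/c5.png

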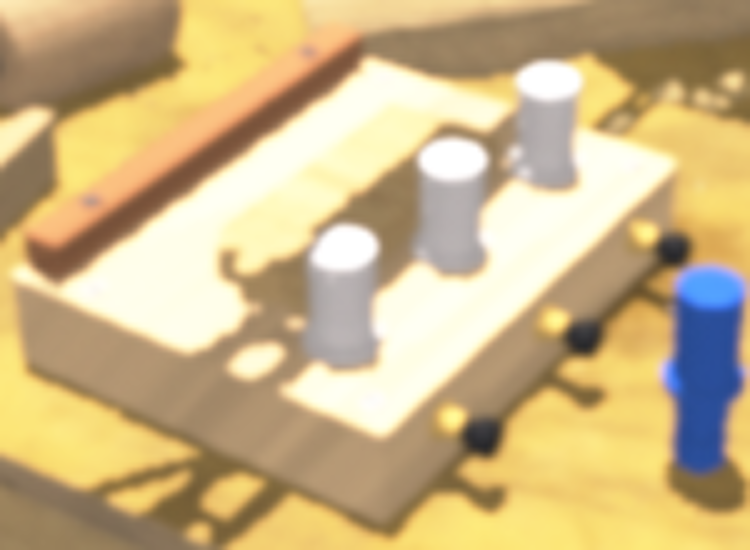

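View pics/c5t.png

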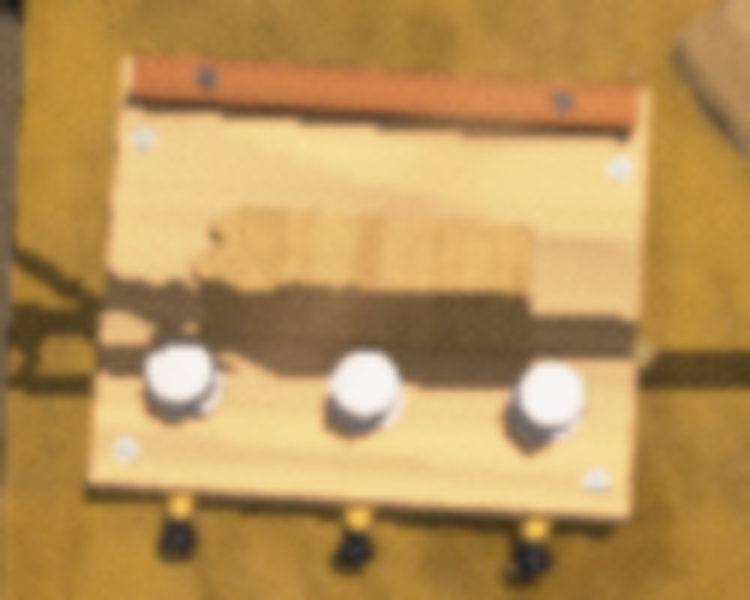

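All three tops now lie at the same height (79.8 to 80.3 mm; before, the left and right ones stood at about 86.5). The left and right knobs have moved in: in the crops, the left one went from (487,437) to (481,433) and the right one from (677,250) to (672,247). The blank has not moved.

```bash
python3 -c "
from h import *
print(order.hand_in())"
```

```text
the job is handed in; nothing more can be done
None
```

All three dogs are locked and down, and the job was handed in at about 28.6 s of the 61 s allowed. I worked from left to right:

| Dog | First tug | Push down | Tug that held | Lift before the stop |
|---|---|---|---|---|
| Left | slipped up 4.5 mm at about 5 N | seated at about 12 N | 12.4 N, then 17.7 N | about 3.4 mm |
| Middle | held | not needed | 14.1 N | about 1.3 mm |
| Right | slipped up 3.5 mm at about 4 N | seated at about 15 N | 13.8 N | about 2.4 mm |

After each tug that held, I pushed the dog back to its seat and let go.

**Last checks:** the last pictures put all three tops at the same height, 79.8–80.3 mm. The expected height is 82 mm; the middle dog, which was locked from the start, reads the same, so I put the gap down to the roughly 2 mm calibration error. The left and right knobs have sprung in, and the blank lies where it was. The other loose things were not touched.

**Two things did not go quite as planned:**
- **Left tug:** it overshot 12 N to 17.7 N, below the 25 N limit, and the pads seem to have slipped about 0.6 mm on the grip.
- **Left reseat:** the push back after that tug read only 2–3 N, so the evidence that this dog is fully seated is its final height in the pictures.

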